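Restack the mineral specimen trays with alternating offsets

TASK

Put the specimen trays back on the bottom tray that is screwed to the bench: first the deep tray, then the shallow tray on it, each turned end for end against the tray below and shifted so that its four pins drop fully into the sockets below and the tray sits flat. The stack then zigzags, every label card stays in view (bottom and shallow tray's cards at one end, the deep tray's at the other) and the shallow tray is straight above the bottom one. Set the trays down, do not drop them, and leave the other things on the bench where they are.

Things in the scene. Friction and masses are not known exactly. Their poses are not given: they have to be found in the camera images.
- bottom_tray: Grey plastic tray, 160 x 60 mm, walls 3 mm, fixed on a 190 x 90 x 10 mm aluminium plate; rim 40 mm above the bench (tray body 30 mm). From its label end (-x): card ledge, small well, cross bridge, long well with fixed minerals below the rim, end bridge. Origin: centre of tray and plate, at bench level. x along the tray, away from the label; y across; z up.
- deep_tray: The taller loose tray, same plan as the bottom tray, 54 mm from pin tips to rim (body 46 mm), 0.35 to 0.6 kg. Stands on four steel pins at x = +-45, y = +-18 mm, 8 mm long, 8 mm thick, tapered to 4.4 mm over the last 4 mm. Grip across its 60 mm width, on the flat side walls. Origin: tray centre at pin-tip level. x along it, away from its label; y across; z up.
- shallow_tray: The lower loose tray, same plan as the bottom tray, 36 mm from pin tips to rim (body 28 mm), 0.23 to 0.4 kg. Same four pins as the deep tray (x = +-45, y = +-18 mm, 8 mm long). Grip across its 60 mm width, on the flat side walls. Origin: tray centre at pin-tip level. x along it, away from its label; y across; z up.
- bottom_seat (a point): Point midway between the bottom tray's four sockets, at rim height: x = +20, y = 0, z = 40 mm in its frame. Sockets: 12 mm square, 10 mm deep, at x = -25 and +65, y = +-18 mm in the tray's frame, in two flat bridges level with the rim. The seated deep tray has its centre over this point, its origin 8 mm below it. Axes as the bottom tray's.
- deep_seat (a point): The same point on the deep tray: x = +20, y = 0, z = 54 mm in its frame, with the same sockets (x = -25 and +65, y = +-18 mm) around it. The seated shallow tray has its centre over this point, its origin 8 mm below it. Axes as the deep tray's.
- bottom_label (a point): Middle of the bottom tray's white label card (17 x 50 mm), on the ledge at one end: x = -67.5, y = 0, z = 40 mm in its frame.
- deep_label (a point): Middle of the deep tray's white label card (17 x 50 mm), on the ledge at one end: x = -67.5, y = 0, z = 54 mm in its frame.
- shallow_label (a point): Middle of the shallow tray's white label card (17 x 50 mm), on the ledge at one end: x = -67.5, y = 0, z = 36 mm in its frame.
- dish: Bystander: small glass dish, 64 mm across, 16 mm high; origin under its centre, on the bench.
- loupe: Bystander: black hand loupe with a steel ring, 47 mm across, 22 mm high; origin under its centre.
- jar: Bystander: amber jar, 52 mm across, 75 mm high; origin under its centre.
- slide_box: Bystander: cardboard box, 85 x 65 x 32 mm; origin under its centre.
- rock: Bystander: reddish rock, 76 mm across, 43 mm high; origin under its centre.
- mortar: Bystander: white mortar, 80 mm across, 45 mm high; origin under its centre.
Not all that is in view belongs to the job. What is shaped like the shallow_tray but brown is not meant. What is shaped like the deep_tray but orange is not meant.

How it is judged:
By the outcome, as a careful person would: the job done as asked, in the order asked, and still so for the second after the job is handed in, with the robot touching nothing.
It also fails if it takes over 64 s, if anything falls off the work surface, if the arm or the gripper's body presses on something with over 40 N, if the wrist force passes 120 N, or if a joint passes its speed limit or range.

ROBOT

A 6-joint arm with a two-finger parallel gripper is mounted at the origin on the work surface. World frame = base frame: x ahead of the robot, y to its left, z up, the work surface at z = 0. Lengths are in m, angles in rad, forces in N, time in s.
With the tool pointing down it reaches from about 0.35 to 0.775 m from the base axis. Payload 5.5 kg.
Tool frame: the origin (TCP) lies on the centre line of the jaws, within the pads' length; the fingertips stand 11 mm ahead of it and the grasp point (between the pads) lies 8 mm behind it (env.tip_reach is the distance from the TCP to the fingertips, in m); z points along the fingers, x is the direction in which the jaws open and shut, and the axes are right-handed (so a half turn about z gives the same grasp; the last joint's range is limited). The gripper opens to 85 mm and grips with 20 to 120 N. Pads are 22 mm wide; open, the fingers measure 114 mm over their backs; the gripper's body (76 mm by 85 mm) begins 54 mm behind the grasp point. The pads swing forward as they close: fully open they stand 13 mm farther back than shut.
Start: joints at [1.166, 0.313, 0.046, 1.304, 0, 1.431], TCP at [0.151, 0.555, 0.242] pointing down, gripper open.
Joint ranges: [-2.76, 2.76], [-0.86, 1.69], [-1.03, 1.26], [-2.2, 2.34], [-1.47, 1.5], [-3.14, 3.14]. Speed limits (rad/s): [2.57, 2.57, 3.14, 3.14, 3.14, 3.14].

INTERFACE

Orientations are given as a unit quaternion [w, x, y, z].
In Python, from workcell import env gives the robot as it stands.
- The arm moves only by the tool carry_out, never from a script. Its argument "moves" is one flat list of numbers, 7 for each row, row after row: the gripper command: -1 is shut, 1 is fully open, values between are in proportion, then the shift along the tool's x, y, z in m, then the turn, a rotation vector about the tool's x, y, z in degrees. A call has exactly 5 rows; each row shifts and turns the pose as measured when the row begins, along the tool's axes as they then stand; what a row does not reach is not made up. A row lasts 1/8 s, in which the tool goes at most 62.5 mm and 10.7 degrees, less where a joint would pass 70% of its speed; a pose out of reach is approached as far as the arm can. A call is refused whole if a number of a shift passes 0.0625 or a number of a turn 10.7, either way. A call with a gripper value outside its range is refused whole. The fingers move at their own pace and stop on an object; "squeeze" is the grip in N (left out, the last holds). Time passes only in rows, so rows that do not move let the fingers close, or fill a call up. It gives the time, the measured TCP pose, the force and the opening at its end, in the units of the state.
- env.get_state(): the state, without advancing time (a new reading comes with each control period).
- env.read_camera(name): name is "scene" or "side" or "wrist"; returns the picture (384x512x3 uint8, red, green, blue); there is no depth.
- env.calibration(name): a dict with "camera_matrix" (3x3 intrinsics, pixels), "rvec" (rotation vector, rad) and "tvec" (3), from world to camera coordinates, as OpenCV has them; the wrist camera has in their place "hand_eye" (4x4, takes a point from camera to tool coordinates, whose origin is the TCP and whose axes are the tool frame's). Camera axes: x right, y down, z forward; pixel columns grow to the right and rows downward; lengths in m; the calibration is good to about 2 mm. A picture is of the moment at which its call begins: read the wrist's pose just before it. calibration takes no time and is no camera call.
- env.hand_in(): hands the job in, once; it reports no verdict.
The state is a dict: "clock": time; "joint_pos": joint angles; "qvel": joint speeds; "tau": joint torques, N m; "tcp_pos": TCP position; "orientation": TCP orientation; "wrist_force": force on the tool from outside, world axes, zero at the start; "ft_torque": the same for the moment, N m; "finger_gap": finger opening in m.
Only numpy, scipy, OpenCV 4.12 (cv2) and the standard library are available. Lean on these libraries where they do the work, as an engineer would, in place of code of your own. Each camera call takes 0.05 s, during which the arm holds its last target. There are 200 camera calls.

## Working session

There is one attempt and no reset: what is moved stays moved. The work goes in short steps, Python scripts to look and compute and a tool call to move; the robot and the scene stay as the last step left them, time stands still between calls to the robot, and variables do not carry over. Pictures are saved under pics/ and viewed, about 8 in all and at most 12, crops included, and the job is handed in when it is done.

Besides the shell and the picture viewer there is one more tool, called as name(argument=value, ...) on one line, values as JSON. carry_out: Moves the arm, as the interface text tells. Its arguments: {"type":"object","properties":{"moves":{"type":"array"},"squeeze":{"type":"number"}},"required":["moves"]}

```bash
mkdir -p pics; ls
python3 - <<'E'
from workcell import env
import cv2,numpy as np
s=env.get_state();print(s)
for n in("scene","side"):
    im=env.read_camera(n);cv2.imwrite(f"pics/{n}0.png",cv2.resize(im[:,:,::-1],(768,576),interpolation=cv2.INTER_CUBIC));np.save(f"pics/{n}0.npy",im)
    print(n,env.calibration(n))
print(env.calibration("wrist"))
E
```

```text
pics
{'clock': 0.0, 'joint_pos': array([1.16640793e+00, 3.13982960e-01, 4.49262477e-02, 1.30362358e+00,
       1.80829851e-05, 1.43120116e+00]), 'qvel': array([-0.0011285 ,  0.00032401, -0.00063469, -0.00105509,  0.00051654,
        0.00154169]), 'tau': array([ 8.97348818e-04, -4.80624676e+01,  2.98534656e+01,  1.94926397e-02,
       -1.01175274e-04,  1.47993713e-06]), 'tcp_pos': array([0.15027564, 0.55447066, 0.24139724]), 'orientation': array([ 4.54775950e-04,  7.94263370e-01,  6.07572887e-01, -8.24978856e-04]), 'wrist_force': array([ 0.04039907,  0.81083189, -0.68053585]), 'ft_torque': array([-0.00656978,  0.0282597 ,  0.0225436 ]), 'finger_gap': 0.08544877529416918}
scene {'camera_matrix': array([[404.74128421,   0.        , 255.18670172],
       [  0.        , 404.74128421, 192.1917746 ],
       [  0.        ,   0.        ,   1.        ]]), 'rvec': array([ 2.45184076,  0.91471958, -0.2769632 ]), 'tvec': array([-0.39365954, -0.15414936,  1.6166656 ])}
side {'camera_matrix': array([[462.89214926,   0.        , 252.9291186 ],
       [  0.        , 462.89214926, 191.4698603 ],
       [  0.        ,   0.        ,   1.        ]]), 'rvec': array([ 2.40807576, -0.56093467,  0.20079743]), 'tvec': array([-0.3822972 ,  0.26038152,  1.23338534])}
{'camera_matrix': array([[271.53002496,   0.        , 255.17442634],
       [  0.        , 271.53002496, 195.01797513],
       [  0.        ,   0.        ,   1.        ]]), 'hand_eye': array([[ 9.99999851e-01, -2.71009728e-04,  4.74281019e-04,
         1.98264988e-03],
       [ 1.28789991e-04,  9.60744949e-01,  2.77433104e-01,
        -7.04468020e-02],
       [-5.30850163e-04, -2.77433001e-01,  9.60744840e-01,
        -1.31451809e-01],
       [ 0.00000000e+00,  0.00000000e+00,  0.00000000e+00,
         1.00000000e+00]])}
```

View pics/scene0.png

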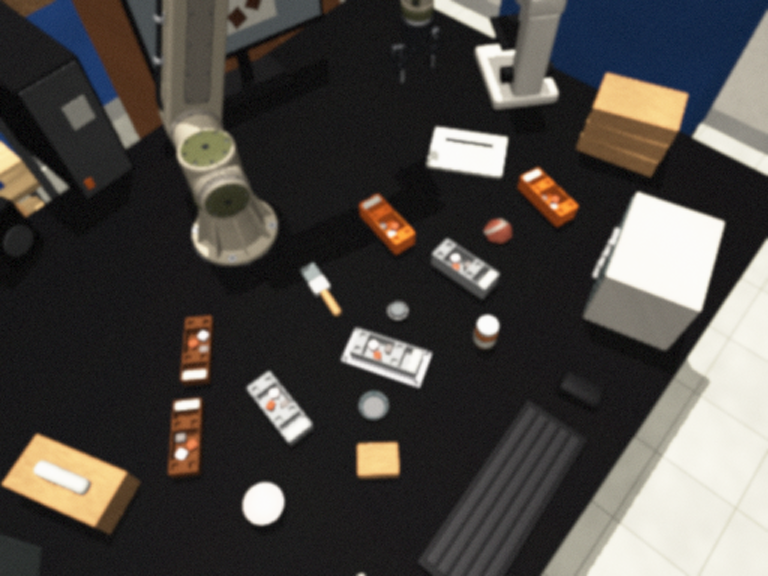

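View pics/side0.png

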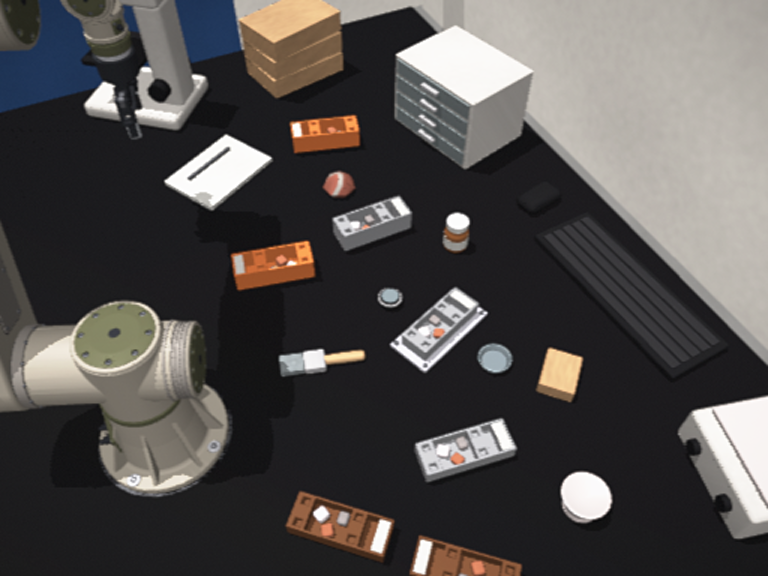

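Side view (768-wide): grey trays are at (372,222), tall, so the deep tray; at (440,328), on a plate, so the bottom tray; and at (465,450), low, so the shallow tray. In the scene view they're at (465,267), (387,355) and (278,405). Things that could be mistaken for them are orange at side (325,133) and (273,264), and brown at (340,525) and (465,560); I'm rejecting these by colour. Next, a close montage of the three.

Run:
```python
import cv2,numpy as np
C={"side":[(248,148),(293,218),(310,300)],"scene":[(310,178),(258,237),(186,271)]}
rows=[]
for n in C:
    im=np.load(f"pics/{n}0.npy")[:,:,::-1];r=[]
    for u,v in C[n]:
        c=cv2.resize(im[v-36:v+36,u-33:u+33],(264,288),interpolation=cv2.INTER_CUBIC);c[:,-1]=255;r.append(c)
    rows.append(np.hstack(r))
cv2.imwrite("pics/m.png",np.vstack(rows))
```

```text
(no output)
```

View pics/m.png

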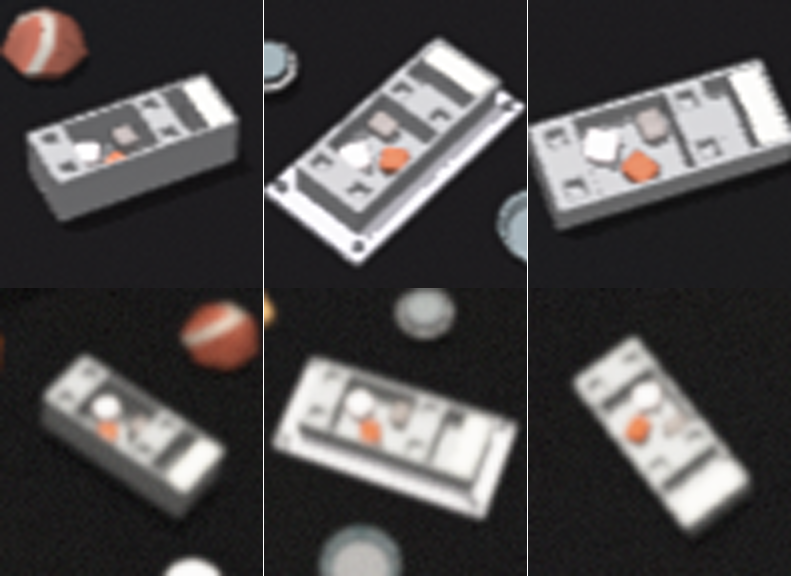

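The three grey trays match their descriptions. Labels are at the upper right in the side crops and at the lower right in the scene crops. I'll compute poses from the rim corners in the side view.

```bash
cat > h.py <<'E'
import numpy as np,cv2
from workcell import env
from scipy.spatial.transform import Rotation as R
def pose(s=None):
    s=s or env.get_state();q=s['orientation'];T=np.eye(4);T[:3,:3]=R.from_quat(np.r_[q[1:],q[0]]).as_matrix();T[:3,3]=s['tcp_pos'];return T
def cam(n,T=None):
    c=env.calibration(n);K=c['camera_matrix']
    if n=='wrist': return K,(pose() if T is None else T)@c['hand_eye']
    M=np.eye(4);M[:3,:3]=cv2.Rodrigues(c['rvec'])[0];M[:3,3]=c['tvec'];return K,np.linalg.inv(M)
def ray(K,M,px,z):
    px=np.atleast_2d(px).astype(float)
    d=np.c_[px,np.ones(len(px))]@np.linalg.inv(K).T@M[:3,:3].T;o=M[:3,3]
    return o[:2]+d[:,:2]*((z-o[2])/d[:,2])[:,None]
def proj(K,M,P):
    p=(np.atleast_2d(P)-M[:3,3])@M[:3,:3]@K.T;return p[:,:2]/p[:,2:]
def fit(A,B): # 2D rigid A(model)->B ; returns x,y,yaw,rms
    a=A-A.mean(0);b=B-B.mean(0)
    th=np.arctan2((a[:,0]*b[:,1]-a[:,1]*b[:,0]).sum(),(a*b).sum())
    c,s=np.cos(th),np.sin(th);r=np.array([[c,-s],[s,c]]);t=B.mean(0)-r@A.mean(0)
    return t[0],t[1],th,np.abs(A@r.T+t-B).max()
def delta(x,y,z,th):
    """tool-frame shift (mm) to TCP x,y,z and turn (deg, rotvec) so tool points down with jaws opening along yaw th (mod pi)"""
    T=pose();d=T[:3,:3].T@(np.array([x,y,z])-T[:3,3])
    best=None
    for k in(0,np.pi):
        c,s=np.cos(th+k),np.sin(th+k);G=np.array([[c,s,0],[s,-c,0],[0,0,-1.]])
        rv=np.degrees(R.from_matrix(T[:3,:3].T@G).as_rotvec())
        if best is None or np.linalg.norm(rv)<np.linalg.norm(best):best=rv
    return np.round(d*1000,1),np.round(best,2)
E
python3 - <<'E'
from h import *
Z=dict(deep=.054,bottom=.04,shallow=.036)
O=dict(deep=(215,112),bottom=(260,182),shallow=(277,264))
P=dict(deep=[(60,183),(28,133),(239,119),(207,74)],bottom=[(98,215),(34,170),(235,82),(171,38)],shallow=[(27,212),(0,127),(265,137),(234,60)])
A=np.array([(.08,.03),(.08,-.03),(-.08,.03),(-.08,-.03)])
K,M=cam('side');s=env.get_state();print(s['tcp_pos'],s['joint_pos'])
for n in Z:
    px=(np.array(P[n])-1.5)/4+O[n]
    x,y,t,r=fit(A,ray(K,M,px,Z[n]));print(n,np.round([x,y,np.degrees(t),r*1e3,np.hypot(x,y)],4))
    if n!='bottom':print(delta(x,y,.15,t+np.pi/2))
E
```

```text
[0.15033875 0.55456059 0.24149416] [1.16637024e+00 3.13939737e-01 4.51032501e-02 1.30357925e+00
 1.39609429e-05 1.43121951e+00]
deep [  0.5473   0.2795 179.6408   0.8968   0.6145]
(array([-161.4,  455.1,   91.6]), array([ -0.03,   0.09, -14.82]))
bottom [ 5.479000e-01 -2.050000e-02 -1.579375e+02  9.510000e-01  5.483000e-01]
shallow [  0.4556  -0.2687 171.0309   2.4723   0.5289]
(array([-714.5,  510.1,   92.5]), array([-0.02,  0.09, -6.21]))
```

carry_out(moves=[1,-0.018,0.055,0.005,0,0,-3,1,-0.018,0.055,0.005,0,0,-3,1,-0.018,0.055,0.005,0,0,-3,1,-0.018,0.055,0.005,0,0,-3,1,-0.018,0.055,0.005,0,0,-3], squeeze=70)

```text
clock: 0.72
tcp_pos: [0.4096, 0.4221, 0.214]
orientation: [-0.0, 0.702, 0.713, -0.002]
wrist_force: [-0.3, 0.7, 0.6]
finger_gap: 0.0856
```

Run:
```python
from h import *
K,M=cam('side')
for n,p,z in [("rock",(339,185),.02),("jar",(456,248),0),("dish",(495,360),.008),("loupe",(390,298),.01),("box",(560,375),.016),("mortar",(585,497),.02),("orangecorner",(312,243),.054),("brown",(393,518),.036)]:
    print(n,np.round(ray(K,M,np.array(p)/1.5,z)[0],3))
print(pose()[:3,3],delta(.5473,.2795,.15,np.radians(89.6)),env.tip_reach)
```

```text
rock [0.535 0.432]
jar [0.69  0.156]
dish [ 0.607 -0.131]
loupe [0.495 0.089]
box [ 0.694 -0.217]
mortar [ 0.591 -0.43 ]
orangecorner [0.398 0.261]
brown [ 0.289 -0.327]
[0.40963331 0.42205945 0.21395839] (array([-144.5,  135.6,   63.9]), array([-0.16,  0.14,  1.3 ])) 0.011
```

carry_out(moves=[1,-0.036,0.034,0.016,0,0,1.3,1,-0.036,0.034,0.016,0,0,0,1,-0.036,0.034,0.016,0,0,0,1,-0.036,0.034,0.016,0,0,0,1,0,0,0,0,0,0])

```text
clock: 1.35
tcp_pos: [0.5521, 0.2698, 0.1443]
orientation: [-0.001, 0.712, 0.702, -0.003]
wrist_force: [-1.2, 0.2, -0.8]
finger_gap: 0.0854
```

Run:
```python
from h import *
s=env.get_state();T=pose(s);im=env.read_camera('wrist');np.save('pics/w1.npy',im);np.save('pics/w1T.npy',T)
print(T[:3,3],s['qvel'])
cv2.imwrite('pics/w1.png',cv2.resize(im[:,:,::-1],(768,576),interpolation=cv2.INTER_CUBIC))
```

```text
[0.55213635 0.26977796 0.14430554] [ 0.03671497 -0.01882224 -0.00296188  0.02228274  0.02756297  0.00093939]
```

View pics/w1.png

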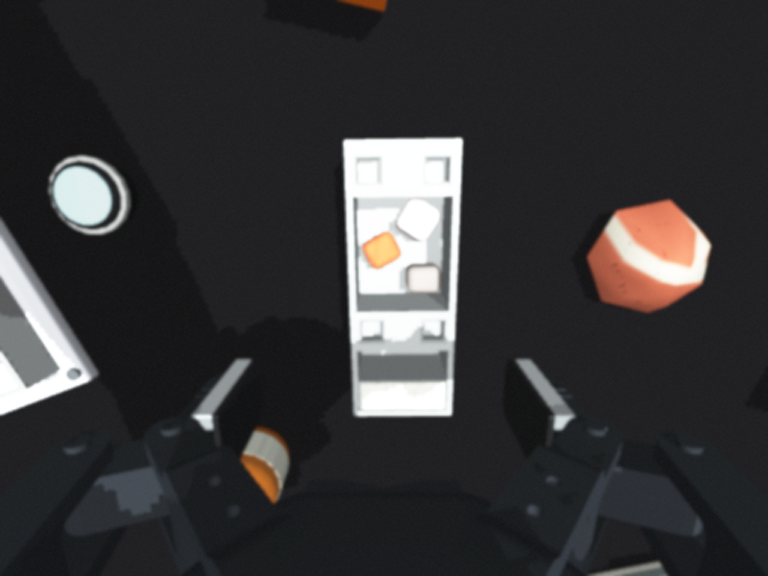

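The wrist view shows the deep tray between the jaws. Its rim corners are at (344,140), (462,138), (453,416) and (354,417), with the card end at the bottom. The rock is clear on the right.

Run:
```python
from h import *
A=np.array([(.08,.03),(.08,-.03),(-.08,.03),(-.08,-.03)])
K,M=cam('wrist',np.load('pics/w1T.npy'))
x,y,t,r=fit(A,ray(K,M,(np.array([(344,140),(462,138),(354,417),(453,416)])-.25)/1.5,.054));print(x,y,np.degrees(t),r)
print(delta(x,y,.024,t+np.pi/2),pose()[:3,3])
```

```text
0.5448332113002018 0.28303646456632026 -179.88569280906557 0.0008255451170807726
(array([ 12.2,  -5.8, 121. ]), array([-0.33,  0.15, -0.77])) [0.55122684 0.27113979 0.14503769]
```

carry_out(moves=[1,0.012,-0.006,0.02,0,0,-0.7,1,0,0,0.035,0,0,0,1,0,0,0.035,0,0,0,1,0,0,0.025,0,0,0,1,0,0,0,0,0,0])

```text
clock: 2.02
tcp_pos: [0.5413, 0.289, 0.0297]
orientation: [-0.002, 0.704, 0.71, -0.002]
wrist_force: [0.1, 0.7, 0.9]
finger_gap: 0.0856
```

Run:
```python
from h import *
print(delta(.5448,.283,.024,np.radians(90.1)),env.get_state()['wrist_force'])
```

```text
(array([-6. ,  3.5,  5.7]), array([-0.27,  0.01,  0.37])) [0.09297284 0.69097541 0.90868289]
```

carry_out(moves=[1,-0.005,0.003,0.005,-0.3,0,0.3,1,0,0,0,0,0,0,-1,0,0,0,0,0,0,-1,0,0,0,0,0,0,-1,0,0,0,0,0,0], squeeze=80)

```text
clock: 2.65
tcp_pos: [0.5464, 0.2855, 0.0291]
orientation: [0.002, 0.706, 0.708, 0.003]
wrist_force: [-0.2, 0.6, -5.0]
finger_gap: 0.059
```

carry_out(moves=[-1,0,0,0,0,0,0,-1,0,0,0,0,0,0,-1,0,0,0,0,0,0,-1,0,0,0,0,0,0,-1,0,0,0,0,0,0])

```text
clock: 3.28
tcp_pos: [0.5464, 0.2855, 0.029]
orientation: [0.002, 0.706, 0.708, 0.003]
wrist_force: [-0.0, -0.1, 0.0]
finger_gap: 0.0591
```

carry_out(moves=[-1,0,0,-0.01,0,0,0,-1,0,0,-0.02,0,0,0,-1,0,0,-0.035,0,0,0,-1,0,0,-0.035,0,0,0,-1,0,0,-0.025,0,0,0])

```text
clock: 3.9
tcp_pos: [0.542, 0.2844, 0.1547]
orientation: [-0.001, 0.706, 0.709, -0.001]
wrist_force: [0.3, -0.0, -4.4]
finger_gap: 0.059
```

Run:
```python
from h import *
s=env.get_state();print(s['joint_pos'],s['wrist_force'],s['ft_torque'],s['finger_gap'])
print(delta(.55,.19,.18,np.radians(-67.9)))
```

```text
[ 3.51879540e-01  4.23676290e-01 -9.46039643e-03  1.14081880e+00
  4.56959344e-04  3.47783805e-01] [ 0.26918176 -0.01373316 -4.43788166] [-0.04082685 -0.06179714  0.01729602] 0.05900444621761151
(array([-94.4,   7.5, -25.2]), array([ -0.18,   0.  , -21.87]))
```

carry_out(moves=[-1,0,0,-0.005,0,0,8,-1,0,0,-0.005,0,0,10.5,-1,0,0,-0.005,0,0,10.5,-1,0,0,-0.005,0,0,10.5,-1,0,0,-0.005,0,0,10.5])

```text
clock: 4.53
tcp_pos: [0.5418, 0.2849, 0.1849]
orientation: [-0.001, 0.943, 0.333, -0.0]
wrist_force: [0.7, -0.2, -3.7]
finger_gap: 0.0591
```

carry_out(moves=[-1,0,0,0,0,0,10.5,-1,0,0,0,0,0,10.5,-1,0,0,0,0,0,10.5,-1,0,0,0,0,0,10.5,-1,0,0,0,0,0,10.5])

```text
clock: 5.15
tcp_pos: [0.5401, 0.2848, 0.1865]
orientation: [-0.001, 0.992, -0.128, -0.001]
wrist_force: [-0.2, 0.9, -3.9]
finger_gap: 0.0592
```

carry_out(moves=[-1,0,0,0,0,0,10.5,-1,0,0,0,0,0,10.5,-1,0,0,0,0,0,10.5,-1,0,0,0,0,0,8,-1,0,0,0,0,0,0])

```text
clock: 5.78
tcp_pos: [0.5382, 0.2846, 0.1873]
orientation: [0.001, 0.886, -0.463, -0.003]
wrist_force: [-0.3, 0.2, -3.9]
finger_gap: 0.0592
```

Run:
```python
from h import *
s=env.get_state();print(s['joint_pos'],s['wrist_force'],s['ft_torque'],s['finger_gap'])
print(delta(.5294,.12,.18,np.radians(-67.9)))
```

```text
[0.35317957 0.40200509 0.03909255 1.21248703 0.00313317 2.88726041] [-0.338967    0.22486634 -3.93438176] [-0.02966429  0.01893711  0.00942972] 0.05916150664580473
(array([130.2, 101.2,   7.1]), array([ 0.24,  0.22, 12.71]))
```

carry_out(moves=[-1,0.03,0.023,0,0,0,0,-1,0.03,0.023,0,0,0,0,-1,0.03,0.023,0,0,0,4,-1,0.028,0.018,0,0,0,4,-1,0,0,0,0,0,4])

```text
clock: 6.4
tcp_pos: [0.5317, 0.1347, 0.1877]
orientation: [0.001, 0.836, -0.549, -0.003]
wrist_force: [0.6, 0.7, -3.5]
finger_gap: 0.0587
```

carry_out(moves=[-1,0,0,0,0,0,0,-1,0,0,0,0,0,0,-1,0,0,0,0,0,0,-1,0,0,0,0,0,0,-1,0,0,0,0,0,0])

```text
clock: 7.02
tcp_pos: [0.5315, 0.1355, 0.188]
orientation: [0.001, 0.839, -0.545, -0.003]
wrist_force: [0.8, -0.2, -3.5]
finger_gap: 0.0588
```

Run:
```python
from h import *
s=env.get_state();T=pose(s);im=env.read_camera('wrist');np.save('pics/w2.npy',im);np.save('pics/w2T.npy',T)
print(T[:3,3],s['qvel'],delta(.5294,.12,.18,np.radians(-67.9)),s['joint_pos'][5])
cv2.imwrite('pics/w2.png',cv2.resize(im[:,:,::-1],(768,576),interpolation=cv2.INTER_CUBIC))
```

```text
[0.53146359 0.13554235 0.18802965] [ 0.00277443  0.00105168  0.00289131  0.00126311  0.00224433 -0.00411538] (array([13.4,  8.1,  8. ]), array([0.23, 0.22, 1.88])) 2.825012551539987
```

View pics/w2.png

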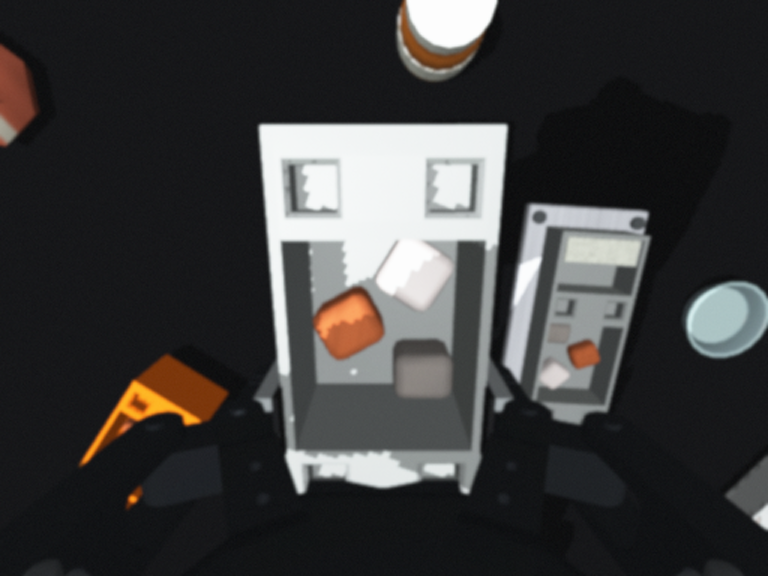

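The held deep tray's far end is at (260..507,125), with its sockets at (312,188) and (455,187). The bottom tray is on the right, its card at (603,250) and sockets at (565,307) and (614,310). I'll zoom in on it.

Run:
```python
import cv2,numpy as np
im=np.load('pics/w2.npy')[:,:,::-1]
a=cv2.resize(im[130:280,330:440],(440,600),interpolation=cv2.INTER_CUBIC)
a=np.clip(a.astype(float)*1.4,0,255).astype(np.uint8)
b=cv2.resize(im[75:165,165:345],(360,180),interpolation=cv2.INTER_CUBIC)
c=np.zeros((600,800,3),np.uint8);c[:,:440]=a;c[:180,440:]=b
cv2.imwrite('pics/w2c.png',c)
```

```text
(no output)
```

View pics/w2c.png

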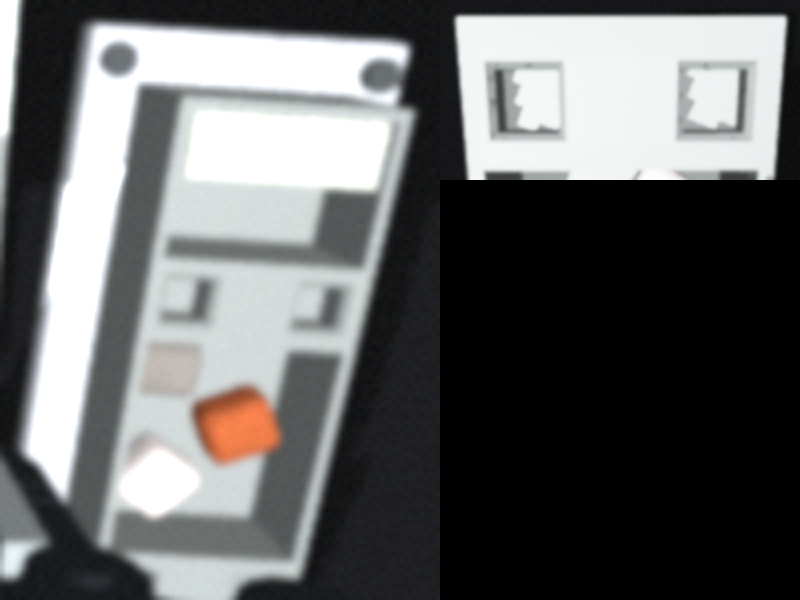

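```bash
cat > f.py <<'E'
from h import *
from scipy.optimize import least_squares
def bfit(K,M,pts,edges,x0): # pts:(px,model xy,z) ; edges:(px,y,z)
    P=np.array([ray(K,M,p,z)[0] for p,m,z in pts]);m=np.array([m for p,m,z in pts])
    E=np.array([ray(K,M,p,z)[0] for p,y,z in edges]).reshape(-1,2);ey=np.array([y for p,y,z in edges])
    def f(q):
        c,s=np.cos(q[2]),np.sin(q[2]);r=np.array([[c,-s],[s,c]])
        return np.r_[((P-q[:2])@r-m).ravel(),(E-q[:2])@r[:,1]-ey]
    o=least_squares(f,x0);return o.x,np.round(f(o.x)*1e3,1)
E
python3 - <<'E'
from f import *
T=np.load('pics/w2T.npy');K,M=cam('wrist',T)
g=lambda p:(np.array(p)-1.5)/4+(330,130)
pts=[(g(p),m,z) for p,m,z in [((180,96),(-.08,-.03),.04),((413,108),(-.08,.03),.04),((189,299),(-.025,-.018),.04),((320,307),(-.025,.018),.04)]]
plate=[(g(p),m,z) for p,m,z in [((88,22),(-.095,-.045),.01),((411,43),(-.095,.045),.01)]]
ed=[(g(p),y,z) for p,y,z in [((300,576),.03,.04),((100,545),-.03,.04)]]
q,r=bfit(K,M,pts,ed,[.548,-.02,np.radians(-158)]);print('bottom',q[:2],np.degrees(q[2]),r)
qp,r=bfit(K,M,pts+plate,ed,q);print('w plate',qp[:2],np.degrees(qp[2]),r)
zr=T[2,3]+.025
h=[((173,82.5),(.08,.03)),((338.5,82.5),(.08,-.03)),((208,125),(.065,.018)),((303.5,125),(.065,-.018))]
d,r=bfit(K,M,[(p,m,zr) for p,m in h],[],[T[0,3],T[1,3],.38]);print('held',d[:2],np.degrees(d[2]),r,'tool',T[:3,3],np.degrees(np.arctan2(T[1,0],T[0,0])))
# held offset in tray axes
c,s=np.cos(d[2]),np.sin(d[2]);off=np.array([[c,s],[-s,c]])@(T[:2,3]-d[:2]);print('tcp in tray',off*1e3)
print('tray x tilt (tool -y) in world',-T[:3,1],'toolz',T[:3,2])
E
```

```text
bottom [ 0.54834136 -0.01626609] -159.25894023291318 [ 0.5 -0.   0.2  0.1 -0.4  0.2 -0.2 -0.1 -0.1  0.1]
w plate [ 0.54826074 -0.01619027] -159.19000536488127 [ 0.4  0.1  0.1  0.3 -0.5  0.3 -0.3  0.  -0.3 -0.8  0.4  0.1 -0.1  0.1]
held [0.53413626 0.13824812] 23.972031581695717 [-0.   0.1 -0.  -0.1  0.   0.1  0.  -0.1] tool [0.53146359 0.13554235 0.18802965] -66.0157882557334
tcp in tray [-3.54146332 -1.38650214]
tray x tilt (tool -y) in world [ 0.91364416  0.40649564 -0.00395639] toolz [-0.0051806   0.00191121 -0.99998475]
```

```bash
cat > goal.py <<'E'
from f import *
import sys
z=float(sys.argv[1]);th=np.radians(-159.2)
b=np.array([.5483,-.0162]);seat=b+.02*np.array([np.cos(th),np.sin(th)])
t=th+np.pi;R2=np.array([[np.cos(t),-np.sin(t)],[np.sin(t),np.cos(t)]])
g=seat+R2@np.array([-.0035,-.0014])
s=env.get_state();print('goal',g,delta(*g,z,np.radians(-69.2)),s['joint_pos'][5],s['wrist_force'].round(1),s['tcp_pos'].round(4))
E
python3 goal.py .13
```

```text
goal [ 0.52682875 -0.02585377] (array([145.8,  69.6,  57.7]), array([0.24, 0.22, 3.18])) 2.8251208860038752 [-0.2 -0.9 -4.3] [0.5315 0.1355 0.188 ]
```

carry_out(moves=[-1,0.036,0.017,0.01,0,0.2,0,-1,0.036,0.017,0.012,0,0,1,-1,0.036,0.017,0.012,0,0,1,-1,0.03,0.014,0.012,0,0,1,-1,0,0,0,0,0,0])

```text
clock: 7.7
tcp_pos: [0.5274, -0.0198, 0.1412]
orientation: [0.001, 0.825, -0.565, -0.0]
wrist_force: [-0.1, 0.4, -3.3]
finger_gap: 0.059
```

carry_out(moves=[-1,0,0,0,0,0,0,-1,0,0,0,0,0,0,-1,0,0,0,0,0,0,-1,0,0,0,0,0,0,-1,0,0,0,0,0,0])

```text
clock: 8.32
tcp_pos: [0.5283, -0.0172, 0.1424]
orientation: [-0.0, 0.826, -0.564, 0.001]
wrist_force: [0.3, 0.3, -3.9]
finger_gap: 0.0591
```

```bash
python3 goal.py .082
```

```text
goal [ 0.52682875 -0.02585377] (array([ 7.4,  4.5, 60.5]), array([-0.04, -0.05,  0.58])) 2.5840856313003444 [ 0.3  0.3 -3.9] [ 0.5283 -0.0172  0.1424]
```

carry_out(moves=[-1,0.007,0.0045,0.01,-0.3,0,0.5,-1,0,0,0.02,0,0,0,-1,0,0,0.02,0,0,0,-1,0,0,0.005,0,0,0,-1,0,0,0,0,0,0])

```text
clock: 8.95
tcp_pos: [0.526, -0.0274, 0.0845]
orientation: [0.003, 0.823, -0.568, -0.001]
wrist_force: [0.4, 0.0, -4.2]
finger_gap: 0.059
```

```bash
python3 goal.py .082
python3 - <<'E'
from h import *
im=env.read_camera('side')
cv2.imwrite('pics/s2.png',cv2.resize(im[170:270,240:340,::-1],(600,600),interpolation=cv2.INTER_CUBIC))
E
```

```text
goal [ 0.52682875 -0.02585377] (array([-1.1, -1.3,  2.5]), array([ 0.35, -0.09, -0.03])) 2.5771779866418005 [ 0.4  0.  -4.2] [ 0.526  -0.0274  0.0845]
```

View pics/s2.png

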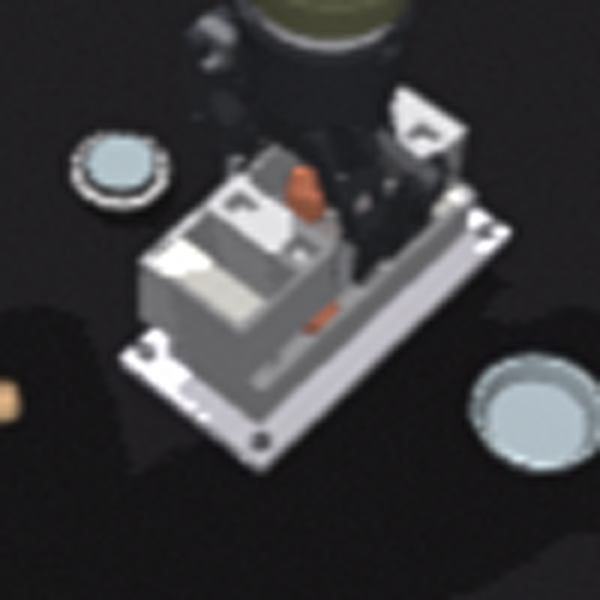

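The side crop shows the deep tray hovering aligned over the bottom tray, with its label end at (200,280), opposite the bottom tray's label. I'll correct by about 1 mm and descend slowly.

carry_out(moves=[-1,-0.001,-0.0012,0.004,0,0,0,-1,0,0,0.004,0,0,0,-1,0,0,0.004,0,0,0,-1,0,0,0.002,0,0,0,-1,0,0,0,0,0,0])

```text
clock: 9.62
tcp_pos: [0.5282, -0.0262, 0.0715]
orientation: [0.002, 0.823, -0.568, 0.001]
wrist_force: [0.2, -1.0, -4.5]
finger_gap: 0.0589
```

```bash
python3 goal.py .061
```

```text
goal [ 0.52682875 -0.02585377] (array([-0.8,  1.1, 10.5]), array([ 0.18, -0.2 , -0.01])) 2.5799922330189906 [ 0.2 -1.  -4.5] [ 0.5282 -0.0262  0.0715]
```

carry_out(moves=[-1,-0.0007,0.001,0.002,0,0,0,-1,0,0,0.0025,0,0,0,-1,0,0,0.0025,0,0,0,-1,0,0,0.0015,0,0,0,-1,0,0,0,0,0,0])

```text
clock: 10.25
tcp_pos: [0.527, -0.0259, 0.0625]
orientation: [0.002, 0.823, -0.568, 0.001]
wrist_force: [-0.7, 0.4, -4.3]
finger_gap: 0.0591
```

```bash
python3 goal.py .061
```

```text
goal [ 0.52682875 -0.02585377] (array([-0.1,  0.1,  1.5]), array([ 0.17, -0.21, -0.01])) 2.58000673226725 [-0.7  0.4 -4.3] [ 0.527  -0.0259  0.0625]
```

carry_out(moves=[-1,0,0,0.001,0,0,0,-1,0,0,0.001,0,0,0,-1,0,0,0.0005,0,0,0,-1,0,0,0,0,0,0,-1,0,0,0,0,0,0])

```text
clock: 10.88
tcp_pos: [0.5271, -0.0259, 0.0612]
orientation: [0.002, 0.823, -0.568, 0.001]
wrist_force: [-0.5, 0.1, -1.2]
finger_gap: 0.0586
```

carry_out(moves=[-1,0,0,0.0008,0,0,0,-1,0,0,0,0,0,0,-0.2,0,0,0,0,0,0,0.45,0,0,0,0,0,0,1,0,0,0,0,0,0])

```text
clock: 11.5
tcp_pos: [0.5283, -0.0262, 0.0614]
orientation: [0.002, 0.823, -0.568, 0.002]
wrist_force: [-0.2, -0.5, -0.1]
finger_gap: 0.078
```

carry_out(moves=[1,0,0,0,0,0,0,1,0,0,0,0,0,0,1,0,0,-0.015,0,0,0,1,0,0,-0.035,0,0,0,1,0,0,-0.035,0,0,0])

```text
clock: 12.12
tcp_pos: [0.5267, -0.0255, 0.1478]
orientation: [0.002, 0.823, -0.568, 0.0]
wrist_force: [2.0, 0.2, 0.3]
finger_gap: 0.0853
```

Run:
```python
from h import *
s=env.get_state();print(s['joint_pos'],s['tcp_pos'],s['wrist_force'],delta(.4556,-.2687,.2,np.radians(-99)))
```

```text
[-0.19814133  0.27160045 -0.2482292   1.05259234 -0.00464077  2.58074399] [ 0.52670784 -0.02552253  0.14784049] [2.04115498 0.1720482  0.29501478] (array([202.3, 153. , -51. ]), array([ 0.17, -0.23, 29.78]))
```

carry_out(moves=[1,0,0,-0.02,0,0,0,1,0,0,-0.02,0,0,0,1,0,0,0,0,0,0,1,0,0,0,0,0,0,1,0,0,0,0,0,0])

```text
clock: 12.75
tcp_pos: [0.5286, -0.0256, 0.195]
orientation: [0.001, 0.823, -0.568, 0.004]
wrist_force: [-0.1, -0.7, 0.3]
finger_gap: 0.0853
```

```bash
cat > w.py <<'E'
from h import *
import sys
n=sys.argv[1];s=env.get_state();T=pose(s);im=env.read_camera('wrist');np.save(f'pics/{n}.npy',im);np.save(f'pics/{n}T.npy',T)
print(T[:3,3],np.abs(s['qvel']).max())
cv2.imwrite(f'pics/{n}.png',cv2.resize(im[:,:,::-1],(768,576),interpolation=cv2.INTER_CUBIC))
E
python3 w.py w3
```

```text
[ 0.5285577  -0.02559792  0.19495365] 0.010180933956645757
```

View pics/w3.png

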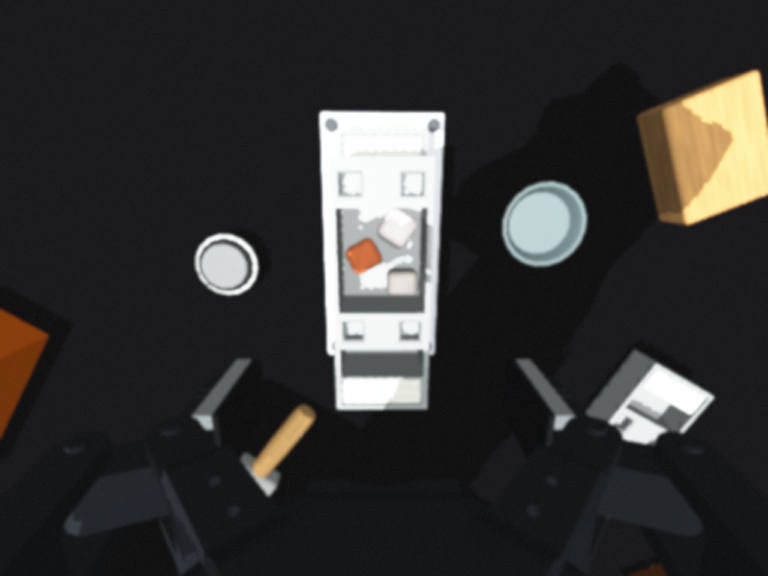

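The deep tray is seated flat. Its sockets are at (351,184), (413,183), (355,329) and (410,328), and its card end is at (336..428,409). The bottom tray's card shows at the top.

Run:
```python
from f import *
T=np.load('pics/w3T.npy');K,M=cam('wrist',T);g=lambda p:(np.array(p)-.25)/1.5
L=[((351,184),(.065,.018)),((413,183),(.065,-.018)),((355,329),(-.025,.018)),((410,328),(-.025,-.018)),((336,409),(-.08,.03)),((428,409),(-.08,-.03))]
d,r=bfit(K,M,[(g(p),m,.086) for p,m in L],[],[.53,-.02,.36]);print(d[:2],np.degrees(d[2]),r)
print(delta(.453,-.265,.15,np.radians(-99)))
```

```text
[ 0.53070759 -0.0232546 ] 20.80032449925067 [-0.7 -0.3 -0.2  0.3  1.1 -0.9  1.7  0.5 -0.8  0.9 -1.1 -0.6]
(array([196.7, 155.6,  45.7]), array([-0.27, -0.36, 29.79]))
```

carry_out(moves=[1,0.04,0.03,0,0,0,6,1,0.04,0.03,0,0,0,6,1,0.045,0.015,0,0,0,6,1,0.045,0.01,0,0,0,6,1,0,0,0,0,0,6])

```text
clock: 13.42
tcp_pos: [0.4768, -0.2158, 0.1911]
orientation: [-0.001, -0.643, 0.766, -0.001]
wrist_force: [0.4, 0.6, 0.4]
finger_gap: 0.0851
```

Run:
```python
from h import *
print(delta(.453,-.265,.145,np.radians(-99)),env.get_state()['joint_pos'])
```

```text
(array([52.4, 14.9, 46.3]), array([-0.01, -0.16, -0.97])) [-5.77108400e-01  2.34136052e-01 -1.87123065e-01  1.14822981e+00
 -2.53611363e-03  2.73848231e+00]
```

carry_out(moves=[1,0.02,0.005,0.015,0,0,-0.9,1,0.02,0.005,0.015,0,0,0,1,0.008,0.004,0.012,0,0,0,1,0,0,0,0,0,0,1,0,0,0,0,0,0])

```text
clock: 14.05
tcp_pos: [0.4529, -0.2615, 0.1453]
orientation: [-0.001, -0.648, 0.761, 0.002]
wrist_force: [1.4, -0.2, -0.3]
finger_gap: 0.0853
```

```bash
python3 w.py w4
```

```text
[ 0.45290569 -0.26151484  0.14527922] 0.01049188526788994
```

View pics/w4.png

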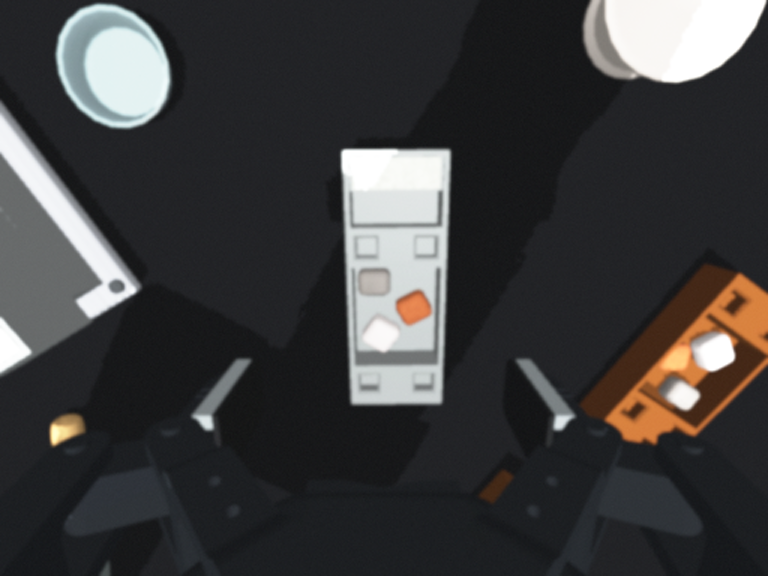

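Shallow tray rim corners are at (342,150), (450,150), (442,404) and (352,404), with the card at the top. A brown tray is on the right with its nearest edge around (585,410); I'll check the finger clearance.

Run:
```python
from f import *
T=np.load('pics/w4T.npy');K,M=cam('wrist',T);g=lambda p:(np.array(p)-.25)/1.5
L=[((442,404),(.08,.03)),((352,404),(.08,-.03)),((450,150),(-.08,.03)),((342,150),(-.08,-.03)),((367,246),(-.025,-.018)),((426,246),(-.025,.018)),((370,381),(.065,-.018)),((423,380),(.065,.018))]
d,r=bfit(K,M,[(g(p),m,.036) for p,m in L],[],[.45,-.26,3]);print(d[:2],np.degrees(d[2]),r)
for p,z in [((585,405),.02),((600,435),.036),((585,405),.036),((710,255),.0)]:
    w=ray(K,M,g(p),z)[0];c,s=np.cos(d[2]),np.sin(d[2]);print('brown in tray mm',np.array([[c,s],[-s,c]])@(w-d[:2])*1e3)
print(delta(d[0],d[1],.021,d[2]+np.pi/2))
```

```text
[ 0.45618805 -0.26820469] 171.42812172085553 [ 1.4  0.3  0.8  0.1  1.  -0.   0.3 -0.3 -0.5  0.5 -0.2 -0.4 -1.2  0.5
 -1.6 -0.7]
brown in tray mm [ 93.08057284 134.69153543]
brown in tray mm [106.50886683 139.06427043]
brown in tray mm [ 83.1181064 125.8335652]
brown in tray mm [-10.60750324 216.74011633]
(array([  6.3,  -4.8, 124.3]), array([ 0.24,  0.03, -0.61]))
```

carry_out(moves=[1,0.005,-0.004,0.02,0,0,-0.5,1,0,0,0.035,0,0,0,1,0,0,0.035,0,0,0,1,0,0,0.022,0,0,0,1,0,0,0,0,0,0])

```text
clock: 14.72
tcp_pos: [0.4606, -0.2663, 0.0347]
orientation: [-0.0, -0.654, 0.757, -0.002]
wrist_force: [1.1, -1.0, 1.4]
finger_gap: 0.0856
```

Run:
```python
from h import *
print(delta(.4562,-.2682,.021,np.radians(171.4+90)),env.get_state()['wrist_force'])
```

```text
(array([ 2.5,  4.1, 13.7]), array([-0.21, -0.18,  0.24])) [ 1.1090343  -1.01966892  1.35408365]
```

carry_out(moves=[1,0.002,0.0035,0.006,-0.2,-0.2,0.2,1,0,0,0.006,0,0,0,1,0,0,0,0,0,0,1,0,0,0,0,0,0,1,0,0,0,0,0,0])

```text
clock: 15.35
tcp_pos: [0.4592, -0.2693, 0.0258]
orientation: [0.001, -0.653, 0.758, -0.003]
wrist_force: [-0.6, -1.2, 0.6]
finger_gap: 0.0851
```

Run:
```python
from h import *
print(delta(.4562,-.2682,.021,np.radians(171.4+90)),env.get_state()['wrist_force'])
```

```text
(array([-0.6,  3.2,  4.8]), array([-0.31, -0.15,  0.08])) [-0.61782279 -1.19640756  0.57117923]
```

carry_out(moves=[1,0,0.003,0.005,-0.3,0,0,1,0,0,0,0,0,0,-1,0,0,0,0,0,0,-1,0,0,0,0,0,0,-1,0,0,0,0,0,0], squeeze=80)

```text
clock: 15.98
tcp_pos: [0.4564, -0.2691, 0.0212]
orientation: [-0.001, -0.653, 0.758, -0.001]
wrist_force: [0.2, 0.1, -1.5]
finger_gap: 0.0586
```

carry_out(moves=[-1,0,0,0,0,0,0,-1,0,0,0,0,0,0,-1,0,0,0,0,0,0,-1,0,0,0,0,0,0,-1,0,0,0,0,0,0])

```text
clock: 16.6
tcp_pos: [0.4564, -0.2691, 0.0212]
orientation: [-0.001, -0.653, 0.758, -0.001]
wrist_force: [0.1, -0.3, 1.0]
finger_gap: 0.0585
```

Run:
```python
from h import *
T=pose();print(T[:3,3],T[:3,2], T[:3,2]@T[:3,0],'toolz along level toolx/y', T[2,:])
```

```text
[ 0.45637271 -0.26912579  0.02115876] [ 1.43326315e-04 -3.24034803e-03 -9.99994740e-01] -4.484455259848664e-19 toolz along level toolx/y [ 3.18330717e-03 -6.22055630e-04 -9.99994740e-01  2.11587583e-02]
```

carry_out(moves=[-1,0,0,-0.01,0,0,0,-1,0,0,-0.025,0,0,0,-1,0,0,-0.04,0,0,0,-1,0,0,-0.05,0,0,0,-1,0,0,-0.04,0,0,0])

```text
clock: 17.23
tcp_pos: [0.453, -0.2658, 0.1874]
orientation: [-0.002, -0.653, 0.758, 0.005]
wrist_force: [0.4, -0.3, -2.5]
finger_gap: 0.0582
```

Run:
```python
from h import *
s=env.get_state();print(s['tcp_pos'],s['finger_gap'],s['wrist_force'],s['joint_pos'])
print(delta(.50,-.18,.21,np.radians(-69.2)))
```

```text
[ 0.45303713 -0.26581785  0.18739671] 0.05824825025601832 [ 0.37919022 -0.3204522  -2.4764088 ] [-6.82267877e-01  2.48718438e-01 -1.77490199e-01  1.15448585e+00
 -2.24192251e-03  2.60811908e+00]
(array([-91.9, -33.5, -22.6]), array([  0.5 ,   0.32, -29.32]))
```

carry_out(moves=[-1,0,0,-0.01,0.3,0.2,-6,-1,0,0,-0.01,0,0,-8,-1,-0.02,-0.02,0,0,0,-8,-1,-0.02,-0.03,0,0,0,-6,-1,0,0,0,0,0,0])

```text
clock: 17.85
tcp_pos: [0.4969, -0.2171, 0.2146]
orientation: [0.001, 0.821, -0.571, 0.002]
wrist_force: [0.2, -0.0, -2.9]
finger_gap: 0.0581
```

Run:
```python
from h import *
print(delta(.52,-.18,.21,np.radians(-69.2)))
```

```text
(array([-26.8, -34.5,   4.5]), array([-0.03, -0.29, -0.5 ]))
```

carry_out(moves=[-1,-0.013,-0.017,0.002,0,-0.2,-0.4,-1,-0.012,-0.015,0,0,0,0,-1,0,0,0,0,0,0,-1,0,0,0,0,0,0,-1,0,0,0,0,0,0])

```text
clock: 18.48
tcp_pos: [0.5169, -0.1824, 0.2128]
orientation: [0.001, 0.822, -0.57, 0.0]
wrist_force: [0.0, -0.6, -2.6]
finger_gap: 0.0584
```

```bash
python3 w.py w5
```

```text
[ 0.51693617 -0.18243279  0.2127709 ] 0.005287524607068301
```

View pics/w5.png

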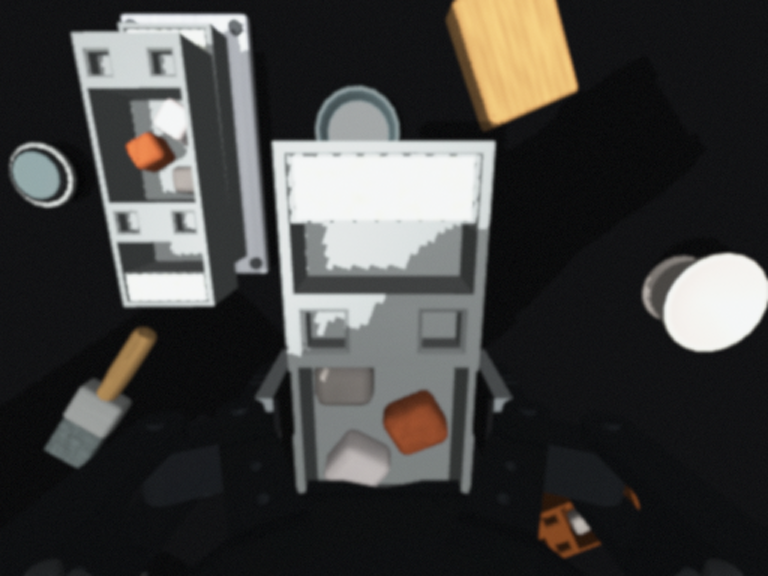

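The shallow tray is held with its card at the top, rim corners at (273,142) and (494,142), sockets at (326,328) and (440,328). On the left, the deep tray's corners are at (72,33), (181,37), (214,303) and (125,306).

Run:
```python
from f import *
T=np.load('pics/w5T.npy');K,M=cam('wrist',T);g=lambda p:(np.array(p)-.25)/1.5
L=[((72,33),(.08,.03)),((181,37),(.08,-.03)),((125,306),(-.08,.03)),((214,303),(-.08,-.03)),((99,63),(.065,.018)),((162,62),(.065,-.018)),((127,223),(-.025,.018)),((184,222),(-.025,-.018))]
d,r=bfit(K,M,[(g(p),m,.086) for p,m in L],[],[.53,-.02,.36]);print('deep',d[:2],np.degrees(d[2]),r)
H=[((273,142),(-.08,-.03)),((494,142),(-.08,.03)),((326,328),(-.025,-.018)),((440,328),(-.025,.018))]
h,r=bfit(K,M,[(g(p),m,T[2,3]+.0148) for p,m in H],[],[.52,-.18,-2.77]);print('held',h[:2],np.degrees(h[2]),r)
rot=lambda t:np.array([[np.cos(t),-np.sin(t)],[np.sin(t),np.cos(t)]])
off=rot(h[2]).T@(T[:2,3]-h[:2]);print('tcp in tray',off*1e3,'tool yaw',np.degrees(np.arctan2(T[1,0],T[0,0])))
seat=d[:2]+rot(d[2])@[.02,0]; print('seat',seat,'goal',seat+rot(d[2]+np.pi)@off)
```

```text
deep [ 0.52985595 -0.02372061] 20.808331999822315 [-0.2 -0.  -2.4 -0.3  0.2 -0.5  2.   0.  -0.2 -0.1  0.2  0.2 -0.1  0.3
  0.4  0.4]
held [ 0.51708554 -0.18048889] -159.5885553826568 [ 0.8  0.3  0.7 -0.2 -0.8  0.6 -0.8 -0.6]
tcp in tray [0.81794818 1.76975372] tool yaw -69.49523212508812
seat [ 0.54855143 -0.01661575] goal [ 0.54841553 -0.01856064]
```

```bash
cat > goal.py <<'E'
from h import *
import sys
s=env.get_state();print(delta(.5484,-.0186,float(sys.argv[1]),np.radians(-69.1)),s['joint_pos'][5].round(2),s['wrist_force'].round(1),s['tcp_pos'].round(4),s['finger_gap'])
E
python3 goal.py .15
```

```text
(array([-142.6,  -87. ,   62.3]), array([ 0.12, -0.09, -0.4 ])) 2.3 [-0.2 -0.4 -2.3] [ 0.5169 -0.1825  0.2127] 0.05823385112193355
```

carry_out(moves=[-1,-0.035,-0.021,0,0,0,-0.4,-1,-0.035,-0.021,0,0,0,0,-1,-0.035,-0.021,0.005,0,0,0,-1,-0.03,-0.018,0.01,0,0,0,-1,0,0,0.01,0,0,0])

```text
clock: 19.15
tcp_pos: [0.5464, -0.0271, 0.1878]
orientation: [0.001, 0.822, -0.57, 0.002]
wrist_force: [0.3, -0.3, -2.5]
finger_gap: 0.0588
```

carry_out(moves=[-1,0,0,0.01,0,0,0,-1,0,0,0.015,0,0,0,-1,0,0,0,0,0,0,-1,0,0,0,0,0,0,-1,0,0,0,0,0,0])

```text
clock: 19.77
tcp_pos: [0.5457, -0.0305, 0.1605]
orientation: [0.002, 0.82, -0.572, 0.001]
wrist_force: [0.4, 0.1, -1.7]
finger_gap: 0.0582
```

```bash
python3 goal.py .122
```

```text
(array([-10.4,  -6.7,  38.5]), array([ 0.08, -0.24, -0.65])) 2.59 [ 0.4  0.1 -1.7] [ 0.5457 -0.0305  0.1605] 0.05815822061090336
```

carry_out(moves=[-1,-0.009,-0.006,0.005,0,-0.2,-0.6,-1,0,0,0.01,0,0,0,-1,0,0,0.01,0,0,0,-1,0,0,0.008,0,0,0,-1,0,0,0,0,0,0])

```text
clock: 20.4
tcp_pos: [0.5484, -0.0191, 0.1252]
orientation: [0.001, 0.824, -0.567, -0.0]
wrist_force: [-0.4, -0.5, -2.7]
finger_gap: 0.0584
```

```bash
python3 goal.py .110
```

```text
(array([-0.5, -0.2, 15.2]), array([ 0.07, -0.03,  0.01])) 2.6 [-0.4 -0.5 -2.7] [ 0.5484 -0.0191  0.1252] 0.058420549845247534
```

carry_out(moves=[-1,-0.0005,0,0.004,0,0,0,-1,0,0,0.005,0,0,0,-1,0,0,0.004,0,0,0,-1,0,0,0.002,0,0,0,-1,0,0,0,0,0,0])

```text
clock: 21.02
tcp_pos: [0.5486, -0.0189, 0.1095]
orientation: [0.0, 0.824, -0.567, 0.0]
wrist_force: [0.2, 0.7, -2.5]
finger_gap: 0.0587
```

```bash
python3 goal.py .099
```

```text
(array([-0.3,  0.1, 10.5]), array([ 0.02, -0.06, -0.01])) 2.6 [ 0.2  0.7 -2.5] [ 0.5486 -0.0189  0.1095] 0.05869879875465472
```

carry_out(moves=[-1,0,0,0.0025,0,0,0,-1,0,0,0.0025,0,0,0,-1,0,0,0.0025,0,0,0,-1,0,0,0.0015,0,0,0,-1,0,0,0,0,0,0])

```text
clock: 21.65
tcp_pos: [0.5488, -0.0189, 0.1002]
orientation: [0.0, 0.824, -0.567, 0.001]
wrist_force: [-0.0, -0.0, -2.2]
finger_gap: 0.0585
```

carry_out(moves=[-1,0,0,0.0008,0,0,0,-1,0,0,0.0005,0,0,0,-1,0,0,0.0005,0,0,0,-1,0,0,0,0,0,0,-1,0,0,0,0,0,0])

```text
clock: 22.28
tcp_pos: [0.549, -0.019, 0.0992]
orientation: [0.0, 0.824, -0.567, 0.001]
wrist_force: [-0.2, -0.1, -0.7]
finger_gap: 0.0586
```

carry_out(moves=[-1,0,0,0.0006,0,0,0,-1,0,0,0,0,0,0,-0.2,0,0,0,0,0,0,0.45,0,0,0,0,0,0,1,0,0,0,0,0,0])

```text
clock: 22.9
tcp_pos: [0.5497, -0.0191, 0.0993]
orientation: [-0.0, 0.824, -0.567, 0.002]
wrist_force: [0.9, 0.1, 0.7]
finger_gap: 0.0776
```

carry_out(moves=[1,0,0,0,0,0,0,1,0,0,0,0,0,0,1,0,0,-0.02,0,0,0,1,0,0,-0.045,0,0,0,1,0,0,-0.045,0,0,0])

```text
clock: 23.52
tcp_pos: [0.5469, -0.0185, 0.2077]
orientation: [0.002, 0.824, -0.567, -0.002]
wrist_force: [0.2, 0.0, -0.0]
finger_gap: 0.085
```

carry_out(moves=[1,-0.02,0.05,-0.01,0,0,0,1,-0.02,0.05,-0.01,0,0,0,1,-0.02,0.05,0,0,0,0,1,0,0,0,0,0,0,1,0,0,0,0,0,0])

```text
clock: 24.15
tcp_pos: [0.3854, -0.0167, 0.233]
orientation: [-0.001, 0.824, -0.567, 0.004]
wrist_force: [0.3, -0.4, 0.3]
finger_gap: 0.0852
```

Run:
```python
from h import *
s=env.get_state();print(s['tcp_pos'],s['wrist_force'])
im=env.read_camera('side')
a=cv2.resize(im[165:265,235:345,::-1],(440,400),interpolation=cv2.INTER_CUBIC)
b=cv2.resize(env.read_camera('scene')[190:280,210:290,::-1],(356,400),interpolation=cv2.INTER_CUBIC)
cv2.imwrite('pics/end.png',np.hstack([a,b]))
```

```text
[ 0.38537321 -0.01665522  0.23299341] [ 0.28535681 -0.42335729  0.27627646]
```

View pics/end.png

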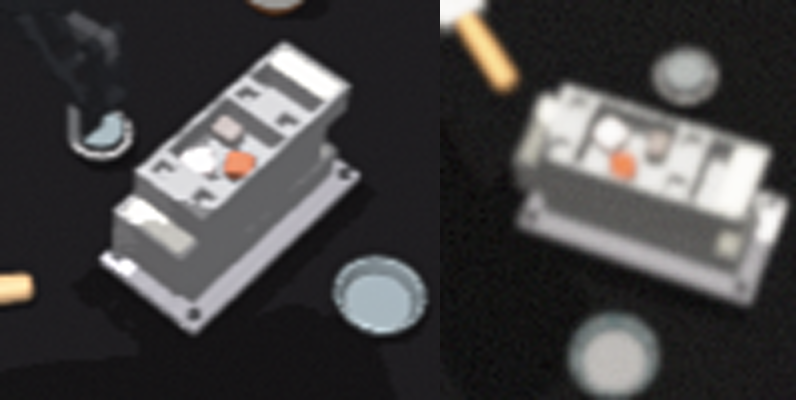

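The stack zigzags with no visible gaps, the shallow tray's card is over the bottom tray's end, and the bystanders are in place. I'll do one numeric check of the rim height fit, then hand in.

Run:
```python
from h import *
A=np.array([(.08,.03),(.08,-.03),(-.08,.03),(-.08,-.03)]);K,M=cam('side')
px=(np.array([(210,215),(135,170),(352,86),(284,42)])-1.5)/4+(235,165)
x,y,t,r=fit(A,ray(K,M,px,.114));print(x,y,np.degrees(t),r)
env.hand_in()
```

```text
0.5512396819726791 -0.019388696269595135 -159.20419953927492 0.004373242519502218
the job is handed in; nothing more can be done
```

The stack is rebuilt and the job handed in at about 24 s of the 64 s allowed. The deep tray sits on the bottom tray, turned end for end, and the shallow tray sits on it, turned back.

- **Seating:** Both trays slid into their sockets with no side force. They touched down within about 0.3 mm of the computed seated heights (TCP at 61 mm for the deep tray, 99 mm for the shallow one). They were set down before release; the wrist force stayed near zero as the jaws opened.
- **Final pictures:** The stack zigzags with no gaps. The label cards are at the correct ends: the deep tray's and the shallow tray's are plainly in view, and the bottom tray's was clear in an earlier picture. The dish, loupe and brush beside the stack look undisturbed.
- **Alignment of the shallow tray:** A side-camera fit put it at (0.551, -0.019), yaw -159.2°. The bottom tray measured (0.548, -0.016), yaw -159.2°, from the wrist camera. The 3 mm difference is about the size of the offsets seen between those two cameras.
- **Looser check:** The corner picks for that side-camera fit missed by up to 4 mm, so it is only a rough confirmation. Seating rests on the heights and forces above.

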